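# Put the coin slab away in its slipcase

### The job

Lift the white coin slab out of its low display stand and slide it upright down into the larger of the two rosewood slipcases (the one whose slot it fits) until it rests on the bottom of the slot. Lower it in, do not let it drop, then let go; leave the loupe, the glass capsule stack and the silver tray where they are.

Things in the scene. Friction and masses are not known exactly. Their poses are not given: they have to be found in the camera images.
- slab: Rigid white plastic coin slab with a big silver coin in the middle of both broad faces, 12 mm thick (its x axis), 90 mm wide (y), 115 mm tall (z), 0.16 kg. Origin at the centre of its underside, z up. Starts standing upright in the groove of the stand, with its upper 97 mm free. The two faces are alike; it may go in either way round.
- stand: Low display stand of mid-brown wood, fixed, 56 mm deep (x) by 116 mm long (y) by 26 mm tall, with a loose groove 16 by 94 mm along y in its top, 18 mm deep (groove floor 8 mm above the origin). Origin at the centre of its underside.
- large_case: Larger rosewood slipcase, an upright fixed block 50 mm deep (x) by 130 mm long (y) by 82 mm tall, with one open slot in the middle of its top: 15 mm wide (x) by 93 mm long (y), 70 mm deep, with a 3 mm lead-in bevel round the mouth. Origin at the centre of its underside; slot floor 12 mm above it. A slab fully home stands 45 mm out of the top.
- large_case_hole0 (a point): Centre of the large case's slot mouth, level with its top, 82 mm above the shelf; x across the slot, y along it, z up.
- small_case: Smaller rosewood slipcase, fixed, 50 mm deep by 96 mm long by 82 mm tall, with a slot 15 by 59 mm: too short for the slab. Empty, stays so. Origin at the centre of its underside.
- loupe: Nickel loupe on a stand, about 76 mm across and 90 mm tall, loose, not to be moved. Origin at the centre of its underside.
- capsules: Stack of glass coin capsules, 56 mm across and 40 mm tall, loose, not to be moved. Origin at the centre of its underside.
- tray: Shallow silver-plated tray, 130 by 200 by 16 mm, loose, not to be moved. Origin at the centre of its underside.

How it is judged:
On the way, in this order (a step that is already met when the one before it is completed fails the run):
1. the slab is lifted clear of the stand (its underside more than 10 mm above the stand's top) (z of slab in the frame of stand above 0.036 m), for 0.1 s.
2. the slab, still held by the fingers, is 12 to 50 mm down in the large case's slot, within 6 mm of its centre (horizontal distance between slab and large_case below 0.006 m and z of slab in the frame of large_case between 0.032 and 0.07 m and contact force between the fingers and slab above 0.5 N), for 0.1 s.
At the end, for the whole second after the job is handed in: The slab stands fully home in the large case: its underside within 3 mm of the slot floor, centred within 5 mm, upright and in line with the slot within 0.08 rad (4.5 degrees), released and at rest (z of slab in the frame of large_case between 0.008 and 0.015 m and horizontal distance between slab and large_case below 0.005 m and angle between slab's own z axis and vertical below 0.08 rad and angle between the y axis of slab and the y axis of large_case, either way round below 0.08 rad and linear speed of slab below 0.03 m/s); the robot touches nothing.
It fails at once if the loupe, the capsule stack or the tray is moved more than 20 mm (distance of any of loupe, capsules, tray from where it was at the start of the episode above 0.02 m).
It fails at once if the slab is let go and falls: it moves faster than 0.3 m/s (a free drop of about 5 mm) while the fingers are not holding it (contact force between the fingers and slab below 0.3 N and linear speed of slab above 0.3 m/s).
It also fails if it takes over 48 s, if anything falls off the work surface, if the arm or the gripper's body presses on something with over 40 N, if the wrist force passes 120 N, or if a joint passes its speed limit or range.

### The arm

A 6-joint arm with a two-finger parallel gripper is mounted at the origin on the work surface. World frame = base frame: x ahead of the robot, y to its left, z up, the work surface at z = 0. Lengths are in m, angles in rad, forces in N, time in s.
With the tool pointing down it reaches from about 0.275 to 0.75 m from the base axis. Payload 10.2 kg.
Tool frame: the origin (TCP) lies midway between the tips of the shut fingers; the grasp point (between the pads) lies 19 mm behind it (ctrl.grip_point_offset is the distance from the TCP to the grasp point, in m); z points along the fingers, y is the line along which they close (so a half turn about z gives the same grasp; the last joint's range is limited). The gripper opens to 88 mm and grips with 3 to 60 N. Pads are 18 mm wide; open, the fingers measure 123 mm over their backs; the gripper's body (75 mm by 187 mm) begins 45 mm behind the grasp point.
Start: joints at [0.969, 0.313, 1.498, -0, 1.331, -0.223], TCP at [0.194, 0.488, 0.239] pointing down, gripper open.
Joint ranges: [-2.94, 2.94], [-0.97, 2.17], [0.19, 2.56], [-1.23, 4.37], [0.02, 3.11], [-2.88, 2.88]. Speed limits (rad/s): [2.39, 2.39, 3.01, 3.14, 3.14, 3.14].

### API

Orientations are given as a rotation vector (axis times angle).
In Python, from station import ctrl gives the robot as it stands.
- The arm moves only by the tool carry_out, never from a script. Its argument "deltas" is a list of rows, each a list of 7 numbers: the shift along the tool's x, y, z normalised to -1 to 1, where 1 is 1 m, then the turn, a rotation vector about the tool's x, y, z normalised to -1 to 1, where 1 is pi/2 rad, then the finger opening in mm, from 0 to 88.1. A call has 1 to 20 rows; each row is the pose to reach, as a shift and turn from the pose commanded when the call began, along the tool's axes at that moment; what a row does not reach only later rows make up. A row lasts 1/12 s, in which the tool goes at most 41.7 mm and 7.16 degrees, less where a joint would pass 70% of its speed; a pose out of reach is approached as far as the arm can. A call with a number of a shift or a turn outside -1 to 1 is refused whole. A call with a gripper value outside its range is refused whole. The fingers move at their own pace and stop on an object; the grip force is fixed at half the most. Time passes only in rows, so rows that repeat a pose let the fingers close. It gives the time, the measured TCP pose, the force, the opening and the grip force at its end, in the units of the state.
- ctrl.sense(): the state, without advancing time (a new reading comes with each control period).
- ctrl.capture(name): name is "scene" or "top" or "wrist"; returns a dict with "image" (480x640x3 uint8, red, green, blue), "K" (3x3 intrinsics, pixels), "cam_to_world" (4x4, takes a point from camera to world coordinates). Camera axes: x right, y down, z forward; pixel columns grow to the right and rows downward; lengths in m; the calibration is good to about 2 mm. A picture is of the moment at which its call begins. There is no depth.
- ctrl.close_job(): hands the job in; it is judged then, once.
Trained networks look in a picture, given as the dict that the camera call returned (one of the last four; its "shot" number tells which), for a name from the list of things; names that differ only in an ending like _2 or _b are one class to them, and where a whole thing is asked for, a point or a joint stands for the part that bears it (a point fixed in the world has none). Each returns a list of dicts, best first, with "score" (0 to 1); they miss things now and then, are a little off and sometimes report something else, mostly with a low value. They report only what shows in the picture. A call takes as long as a camera call.
- ctrl.recognise(picture, query): "rect" ([left, top, width, height] in pixels, round what is visible of it).
- ctrl.masks_of(picture, query): "mask" (480x640 bool, what is visible of it) and "rect" ([left, top, width, height] in pixels, round what is visible of it).
- ctrl.place_of(picture, query): "centre" ([column, row] in pixels: a listed point, or the origin of a listed thing).
The state is a dict: "clock": time; "joints": joint angles; "qd": joint speeds; "effort": joint torques, N m; "tool_pos": TCP position; "ee_rot": TCP orientation; "wrist_force": force on the tool from outside, world axes, zero at the start; "moment": the same for the moment, N m; "opening": opening from 0.0 (shut) to 1.0 (fully open); "grasp_force": force on a finger pad.
Only numpy, scipy, OpenCV 4.12 (cv2) and the standard library are available. Lean on these libraries where they do the work, as an engineer would, in place of code of your own. Each camera call takes 0.05 s, during which the arm holds its last target. There are 200 camera calls.

## Working session

There is one attempt and no reset: what is moved stays moved. The work goes in short steps, Python scripts to look and compute and a tool call to move; the robot and the scene stay as the last step left them, time stands still between calls to the robot, and variables do not carry over. Pictures are saved under pics/ and viewed, at most 10 in all, crops included, and the job is handed in when it is done.

Besides the shell and the picture viewer there is one more tool, called after "Emit:" by a JSON object that holds its "fn" and its "kwargs", one argument or row to a line. carry_out: Moves the arm, as the interface text tells. Scaled input: -1 to 1 covers 1 m each way for a shift and pi/2 rad each way for a turn. Its arguments: {"type":"object","properties":{"deltas":{"type":"array","items":{"type":"array","items":{"type":"number"}}}},"required":["deltas"]}

```bash
mkdir -p pics; ls
cat > h.py <<'E'
import numpy as np, cv2
from station import ctrl
from scipy.spatial.transform import Rotation as R
def ray(p,px):
    K=np.array(p["K"]);T=np.array(p["cam_to_world"])
    d=T[:3,:3]@np.linalg.solve(K,[px[0],px[1],1.]);return T[:3,3],d/np.linalg.norm(d)
def onz(p,px,z):
    o,d=ray(p,px);return o+d*(z-o[2])/d[2]
def tri(obs):
    A=np.zeros((3,3));b=np.zeros(3);rs=[ray(*x) for x in obs]
    for o,d in rs:
        M=np.eye(3)-np.outer(d,d);A+=M;b+=M@o
    x=np.linalg.solve(A,b);return x,[np.linalg.norm((np.eye(3)-np.outer(d,d))@(x-o)) for o,d in rs]
def save(p,n): cv2.imwrite(f"pics/{n}.png",cv2.cvtColor(p["image"],cv2.COLOR_RGB2BGR))
E
python3 - <<'E'
from h import *
np.set_printoptions(precision=4,suppress=True)
s=ctrl.sense();print(s)
P={n:ctrl.capture(n) for n in("scene","top","wrist")}
for n,p in P.items():
    save(p,n+"0");print(n,p["cam_to_world"][:3,3],p["cam_to_world"][:3,2],p["K"][0,0])
    for q in("slab","stand","large_case","large_case_hole0","small_case","loupe","capsules","tray"):
        print(q,[(np.round(d["centre"],1),round(d["score"],2)) for d in ctrl.place_of(p,q)[:2]],[(np.round(d["rect"]),round(d["score"],2)) for d in ctrl.recognise(p,q)[:2]])
E
```

```text
pics
{'clock': 0.0, 'joints': array([ 0.9686,  0.3135,  1.4984, -0.    ,  1.331 , -0.2234]), 'qd': array([ 0.0018,  0.0014,  0.0001,  0.0021, -0.0003,  0.0002]), 'effort': array([  0.0007, -40.2197, -25.2274,   0.0696,   0.0351,  -0.0001]), 'tool_pos': array([0.194 , 0.4876, 0.2382]), 'ee_rot': array([-0.5913, -3.0849,  0.0018]), 'wrist_force': array([-0.4519, -0.5564,  0.2664]), 'moment': array([-0.0049, -0.0229,  0.0112]), 'grasp_force': 0.0, 'opening': 0.9983965975185913}
scene [ 1.1772 -0.1904  0.8328] [-0.57    0.2095 -0.7945] 569.471672272734
slab [(array([407.3, 164.6]), 0.81)] [(array([390., 108.,  43.,  69.]), 0.65)]
stand [(array([403. , 169.1]), 0.85)] [(array([375., 144.,  62.,  44.]), 0.9)]
large_case [(array([294.8, 249.7]), 0.6), (array([403.3, 169.5]), 0.39)] [(array([257., 196.,  74.,  77.]), 0.9)]
large_case_hole0 [(array([294.8, 219.9]), 0.91)] [(array([257., 196.,  76.,  74.]), 0.94)]
small_case [(array([139.9, 246.3]), 0.65), (array([297.8, 247.4]), 0.21)] [(array([ 97., 207.,  79.,  54.]), 0.71)]
loupe [(array([158.9, 368. ]), 0.63), (array([351.6, 323.7]), 0.32
[... 698 characters left out ...]
, 303.,  68.,  49.]), 0.92), (array([252., 140., 110.,  76.]), 0.31)]
loupe [(array([457.9, 198. ]), 0.74), (array([321.8, 272.8]), 0.23)] [(array([438., 176.,  49.,  40.]), 0.89)]
capsules [(array([190.8, 192.6]), 0.76), (array([301.3, 180.4]), 0.32)] [(array([175., 172.,  36.,  32.]), 0.88)]
tray [(array([302.7, 180.2]), 0.89)] [(array([251., 140., 108.,  79.]), 0.58)]
wrist [0.1235 0.5154 0.3839] [ 0.2737 -0.1103 -0.9555] 361.1386514873494
slab [(array([244.1, 444.1]), 0.63)] [(array([238., 429.,  27.,  22.]), 0.84)]
stand [(array([243.2, 439.3]), 0.66)] [(array([204., 404.,  86.,  49.]), 0.71)]
large_case [] []
large_case_hole0 [] []
small_case [] []
loupe [] []
capsules [] []
tray [] []
```

View pics/scene0.png

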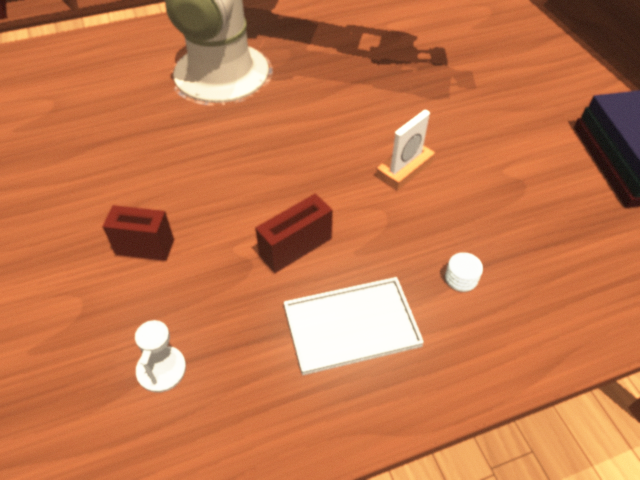

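View pics/top0.png

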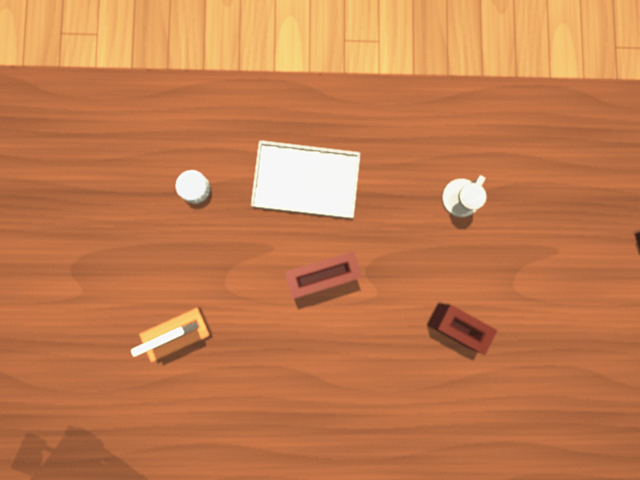

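Run:
```python
from h import *
np.set_printoptions(precision=4,suppress=True)
S=ctrl.capture("scene");T=ctrl.capture("top")
for q in("slab","stand","large_case","large_case_hole0","small_case","loupe","capsules","tray"):
    a=ctrl.place_of(S,q)[0]["centre"];b=ctrl.place_of(T,q)[0]["centre"]
    print(q,*tri([(S,a),(T,b)]), onz(T,b,0), onz(S,a,0))
for q in("slab","stand","large_case"):
    for n,p in (("S",S),("T",T)):
        m=ctrl.masks_of(p,q)[0]["mask"].astype(np.uint8)
        r=cv2.minAreaRect(cv2.findNonZero(m)); print(q,n,r,m.sum())
        if n=="T":
            z={"slab":.123,"stand":.026,"large_case":.082}[q]
            print([onz(p,c,z)[:2].round(4).tolist() for c in cv2.boxPoints(r)])
```

```text
Traceback (most recent call last):
IndexError: list index out of range
```

The scene view shows the slab standing in its stand at about (410,145), the large case with its slot at (295,217), the small case at (138,232), the tray at (352,325), the capsules at (463,272) and the loupe at (160,355). The top view shows the slab's top edge running from (132,351) to (183,332), the stand at (175,335), the large slot from (298,283) to (350,263), and the small case at (462,327).

```bash
cat >> h.py <<'E'
def best(f,p,q,k):
    for i in range(3):
        r=f(p,q)
        if r: return r[0][k]
    return None
E
python3 - <<'E'
from h import *
np.set_printoptions(precision=4,suppress=True)
S=ctrl.capture("scene");T=ctrl.capture("top")
for q in("slab","stand","large_case","large_case_hole0","loupe","capsules","tray"):
    a=best(ctrl.place_of,S,q,"centre");b=best(ctrl.place_of,T,q,"centre")
    if a is None or b is None: print(q,a,b);continue
    print(q,*tri([(S,a),(T,b)]), onz(T,b,0))
for q in("slab","stand","large_case"):
        p=T; m=best(ctrl.masks_of,p,q,"mask")
        if m is None: print(q,"none");continue
        m=m.astype(np.uint8)
        r=cv2.minAreaRect(cv2.findNonZero(m)); print(q,r,m.sum())
# slot pixels: dark inside case; slab-top bright pixels
g=T["image"].astype(int)
def fit(mask,z,l):
    pts=np.array([onz(T,(u,v),z)[:2] for v,u in np.argwhere(mask)])
    r=cv2.minAreaRect(pts.astype(np.float32)*1000);c=pts.mean(0);w,V=np.linalg.eigh(np.cov(pts.T));a=V[:,1]
    print(l,len(pts),"rect",r,"mean",c,"yaw of long axis",np.degrees(np.arctan2(a[1],a[0]))%180,"ext",np.sqrt(12*w))
roi=np.zeros(g.shape[:2],bool);roi[318:362,124:204]=1
fit(roi&(g.min(2)>190),.123,"slabtop")
for h in("image",):
    c=cv2.resize(T["image"][235:310,270:375],None,fx=5,fy=5,interpolation=cv2.INTER_CUBIC)
    d=cv2.resize(T["image"][295:370,120:225],None,fx=5,fy=5,interpolation=cv2.INTER_CUBIC)
    cv2.imwrite("pics/crop1.png",cv2.cvtColor(np.vstack([c[:300],d[:300]]),cv2.COLOR_RGB2BGR))
E
```

```text
slab [ 0.4461  0.2709 -0.0027] [np.float64(0.0006850834983769952), np.float64(0.0006850834983770276)] [0.4462 0.2695 0.    ]
stand [ 0.4479  0.2676 -0.009 ] [np.float64(0.0011052940959600304), np.float64(0.0011052940959600961)] [0.4484 0.2642 0.    ]
large_case [ 0.5594 -0.004  -0.0107] [np.float64(0.0022066968713284154), np.float64(0.002206696871328453)] [ 0.56   -0.0015  0.    ]
large_case_hole0 [ 0.5684 -0.0023  0.0825] [np.float64(0.0013131899693065105), np.float64(0.0013131899693065072)] [ 0.5712 -0.0038  0.    ]
loupe [ 0.7208 -0.2826  0.0094] [np.float64(0.002542714411753736), np.float64(0.002542714411753725)] [ 0.7232 -0.2832  0.    ]
capsules [ 0.7249  0.2481 -0.004 ] [np.float64(6.78797968141578e-05), np.float64(6.787979681407427e-05)] [0.7242 0.2472 0.    ]
tray [0.7495 0.0292 0.0051] [np.float64(0.0005319808773660526), np.float64(0.0005319808773659848)] [0.7508 0.0297 0.    ]
slab ((164.57559204101562, 337.5804748535156), (8.101791381835938, 71.2398910522461), 65.224853515625) 521
stand ((175.02545166015625, 333.36285400390625), (31.074060440063477, 68.28089141845703), 64.48612976074219) 1634
large_case ((322.7582092285156, 274.0434265136719), (28.97871208190918, 72.57362365722656), 72.9794692993164) 2059
slabtop 445 rect ((448.47113037109375, 270.494384765625), (13.314380645751953, 90.52457427978516), 25.244457244873047) mean [0.4486 0.2704] yaw of long axis 115.19287051529373 ext [0.0132 0.09  ]
```

View pics/crop1.png

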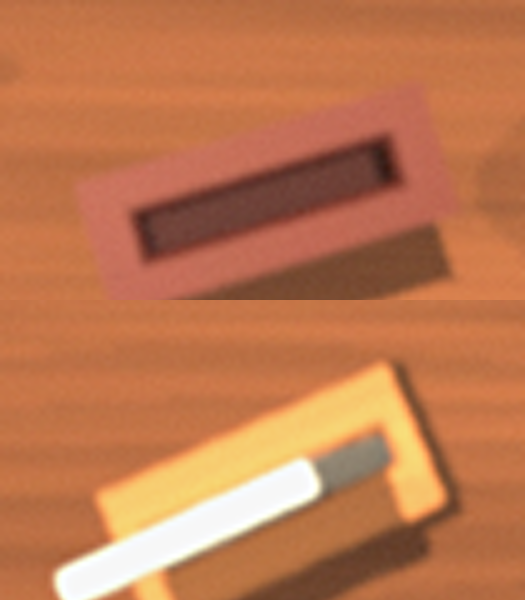

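The crops show the slab's white top edge clearly. Its fit of 13×90 mm at z=0.123 matches the stated size. The large case's slot is also clean, from about (298,279) to (349,269) in full-picture pixels.

```bash
cat >> h.py <<'E'
def down(yaw_y): # tool z down, tool y at world yaw (deg), nearest half turn to present
    c=ctrl.sense();R0=R.from_rotvec(c["ee_rot"]);best=None
    for k in (0,180):
        a=np.radians(yaw_y+k);y=np.array([np.cos(a),np.sin(a),0]);z=np.array([0,0,-1.])
        Rt=R.from_matrix(np.c_[np.cross(y,z),y,z])
        if best is None or (R0.inv()*Rt).magnitude()<(R0.inv()*best).magnitude(): best=Rt
    return best
def delta(pos,Rt=None):
    c=ctrl.sense();R0=R.from_rotvec(c["ee_rot"]);Rt=Rt or R0
    d=R0.inv().apply(np.array(pos)-c["tool_pos"]);w=(R0.inv()*Rt).as_rotvec()
    return np.r_[d,w/(np.pi/2)].round(4), "rows",np.linalg.norm(d)/.0417,np.degrees(np.linalg.norm(w))/7.16
E
python3 - <<'E'
from h import *
np.set_printoptions(precision=4,suppress=True)
T=ctrl.capture("top");S=ctrl.capture("scene")
def rect(p,z,m,l):
    m=m.astype(np.uint8);n,lab,st,_=cv2.connectedComponentsWithStats(m);k=1+st[1:,4].argmax()
    c=max(cv2.findContours((lab==k).astype(np.uint8),0,1)[0],key=len)[:,0]
    pts=np.array([onz(p,u,z)[:2] for u in c]);r=cv2.minAreaRect((pts*1000).astype(np.float32));print(l,st[k,4],r)
for p,box,l in((T,(235,310,270,375),"T"),(S,(190,280,250,340),"S")):
    g=p["image"].astype(int);roi=np.zeros((480,640),bool);roi[box[0]:box[1],box[2]:box[3]]=1
    r,gg,b=g[...,0],g[...,1],g[...,2]
    if l=="T":
        rect(p,.082,roi&(b>0.8*gg)&(r>150),"T top")
        rect(p,.082,roi&(b>0.8*gg)&(r<125),"T slot")
    else:
        rect(p,.082,roi&(r>2.5*gg)&(r>90),"S top"); print(g[217,295],g[205,318],g[245,290],g[260,250])
c=ctrl.sense()
print(R.from_rotvec(c["ee_rot"]).as_matrix())
print(delta([.4486,.2704,.20],down(25.2)))
w=ctrl.capture("wrist");R0=R.from_rotvec(c["ee_rot"])
print("cam in tool",R0.inv().apply(w["cam_to_world"][:3,3]-c["tool_pos"]),R0.inv().apply(w["cam_to_world"][:3,2]))
E
```

```text
T top 867 ((561.3682250976562, -5.791984558105469), (48.10956954956055, 125.8997802734375), 17.63421630859375)
T slot 460 ((562.2955932617188, -6.229339599609375), (17.03143882751465, 94.59754943847656), 17.35913848876953)
S top 1368 ((566.2794799804688, -6.608268737792969), (50.57726287841797, 129.6153564453125), 17.334213256835938)
[84 37 21] [145  51  35] [86 37 25] [190 102  61]
[[-0.9291  0.3698 -0.0001]
 [ 0.3698  0.9291 -0.    ]
 [ 0.0001 -0.     -1.    ]]
(array([-0.3168, -0.1079,  0.0387, -0.    , -0.    ,  0.4789]), 'rows', np.float64(8.079417114338666), np.float64(6.019212516344937))
cam in tool [ 0.0758 -0.0004 -0.1457] [-0.2953 -0.0002  0.9554]
```

Emit:
{"fn": "carry_out", "kwargs": {
  "deltas": [
    [-0.317,-0.108,0.02,0,0,0.479,60],
    [-0.317,-0.108,0.02,0,0,0.479,60],
    [-0.317,-0.108,0.02,0,0,0.479,60],
    [-0.317,-0.108,0.02,0,0,0.479,60],
    [-0.317,-0.108,0.02,0,0,0.479,60],
    [-0.317,-0.108,0.02,0,0,0.479,60],
    [-0.317,-0.108,0.02,0,0,0.479,60],
    [-0.317,-0.108,0.02,0,0,0.479,60],
    [-0.317,-0.108,0.02,0,0,0.479,60],
    [-0.317,-0.108,0.02,0,0,0.479,60],
    [-0.317,-0.108,0.02,0,0,0.479,60],
    [-0.317,-0.108,0.02,0,0,0.479,60],
    [-0.317,-0.108,0.02,0,0,0.479,60]
  ]
}}

```text
clock: 4.93
tool_pos: [0.4479, 0.2712, 0.2189]
ee_rot: [1.681, 2.654, 0.0]
wrist_force: [0.0, 0.5, -0.0]
opening: 0.678
grasp_force: 0.0
```

Run:
```python
from h import *
np.set_printoptions(precision=4,suppress=True)
c=ctrl.sense();print(c["clock"],c["tool_pos"],R.from_rotvec(c["ee_rot"]).as_matrix(),c["joints"])
W=ctrl.capture("wrist");save(W,"w1")
for q in("slab","stand"): print(q,best(ctrl.recognise,W,q,"rect"),best(ctrl.place_of,W,q,"centre"))
m=best(ctrl.masks_of,W,"slab","mask")
r=cv2.minAreaRect(cv2.findNonZero(m.astype(np.uint8)));print(r)
```

```text
4.9333 [0.4479 0.2712 0.2189] [[-0.4273  0.9041  0.0002]
 [ 0.9041  0.4273  0.0002]
 [ 0.0001  0.0002 -1.    ]] [ 0.3204  0.3256  1.5332  0.0001  1.2825 -0.1211]
slab None [325.2, 211.3]
stand [297.6, 153.2, 60.3, 117.8] [324.2, 208.0]
((326.5, 233.5), (137.0, 19.0), 90.0)
```

View pics/w1.png

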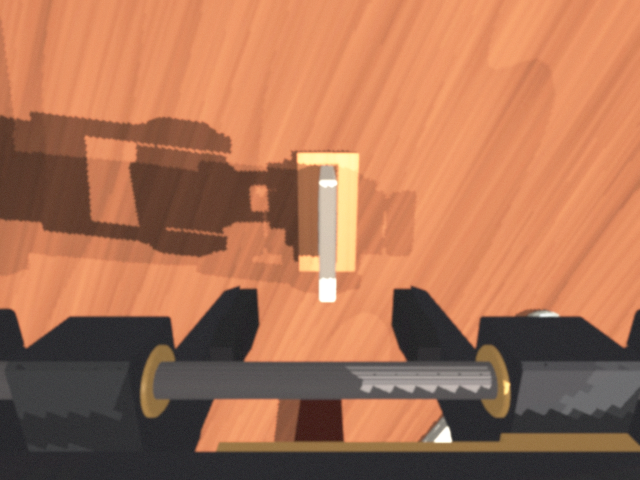

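The wrist view shows the slab upright and aligned with the image columns. Its top edge spans columns 319–336 and rows 179–301, and its far end face is above that. The open fingers straddle it, at columns 255 and 393.

Run:
```python
from h import *
np.set_printoptions(precision=4,suppress=True)
W=ctrl.capture("wrist");c=ctrl.sense();R0=R.from_rotvec(c["ee_rot"]);g=W["image"].astype(int)
print("col profile (r,b) row165..190",g[160:192,327].tolist());print("tail",g[292:306:2,327].tolist())
for v in(200,240,270,296): print(v,g[v,312:345].min(1).tolist())
for px in((327,179),(327,301),(319,240),(336,240),(319.,296),(336.,296),(297.5,152),(358.5,152),(297.5,271),(358.,271)):
    z=.026 if px[0] in(297.5,358.5,358.) else .123
    q=onz(W,px,z);print(px,q,R0.inv().apply(q-c["tool_pos"]))
```

```text
col profile (r,b) row165..190 [[255, 245, 174], [255, 238, 163], [255, 223, 150], [251, 194, 140], [231, 181, 146], [202, 174, 154], [188, 175, 158], [183, 170, 154], [186, 172, 156], [184, 172, 158], [182, 170, 156], [186, 173, 158], [185, 172, 158], [187, 173, 157], [184, 171, 155], [183, 169, 154], [189, 173, 159], [212, 194, 179], [247, 239, 225], [255, 254, 252], [255, 255, 255], [255, 255, 255], [255, 255, 255], [255, 255, 255], [255, 255, 255], [255, 255, 255], [255, 255, 253], [247, 239, 226], [220, 204, 188], [214, 198, 182], [215, 199, 184], [214, 198, 182]]
tail [[255, 255, 255], [255, 255, 255], [255, 255, 255], [255, 255, 255], [254, 244, 223], [235, 151, 107], [231, 141, 97]]
200 [69, 74, 75, 73, 80, 99, 130, 155, 174, 179, 181, 181, 182, 180, 179, 179, 179, 181, 180, 179, 180, 175, 168, 153, 136, 129, 147, 154, 157, 156, 154, 154, 155]
240 [67, 71, 73, 74, 77, 101, 132, 157, 173, 177, 178, 182, 182, 182, 181, 183, 182, 178, 183, 181, 179, 175, 165, 145, 131, 138, 148, 152, 153, 152, 151, 152, 150]
270 [119, 120, 123, 121, 124, 125, 137, 157, 171, 179, 177, 177, 177, 18
[... 164 characters left out ...]
55, 255, 255, 255, 255, 255, 255, 255, 255, 255, 251, 204, 133, 111, 106, 105, 102, 102, 105, 107, 109]
(327, 179) [0.4314 0.3104 0.123 ] [0.0437 0.0015 0.0957]
(327, 301) [0.4697 0.2295 0.123 ] [-0.0459  0.0017  0.0957]
(319, 240) [0.4445 0.2697 0.123 ] [ 0.0012 -0.004   0.0957]
(336, 240) [0.4553 0.2748 0.123 ] [0.0012 0.0079 0.0957]
(319.0, 296) [0.4627 0.2306 0.123 ] [-0.0418 -0.0042  0.0957]
(336.0, 296) [0.474 0.236 0.123] [-0.0418  0.0083  0.0957]
(297.5, 152) [0.4026 0.3097 0.026 ] [ 0.0553 -0.0249  0.1927]
(358.5, 152) [0.4529 0.3334 0.026 ] [0.0553 0.0307 0.1927]
(297.5, 271) [0.45  0.203 0.026] [-0.0614 -0.0275  0.1927]
(358.0, 271) [0.5051 0.229  0.026 ] [-0.0614  0.0335  0.1927]
```

Emit:
{"fn": "carry_out", "kwargs": {
  "deltas": [
    [-0.001,0.0017,0.02,0,0,0,60],
    [-0.001,0.0017,0.045,0,0,0,60],
    [-0.001,0.0017,0.07,0,0,0,60],
    [-0.001,0.0017,0.095,0,0,0,60],
    [-0.001,0.0017,0.115,0,0,0,60],
    [-0.001,0.0017,0.128,0,0,0,60],
    [-0.001,0.0017,0.128,0,0,0,60],
    [-0.001,0.0017,0.128,0,0,0,30],
    [-0.001,0.0017,0.128,0,0,0,20],
    [-0.001,0.0017,0.128,0,0,0,5],
    [-0.001,0.0017,0.128,0,0,0,5],
    [-0.001,0.0017,0.128,0,0,0,5],
    [-0.001,0.0017,0.128,0,0,0,5],
    [-0.001,0.0017,0.128,0,0,0,5],
    [-0.001,0.0017,0.128,0,0,0,5]
  ]
}}

```text
clock: 6.63
tool_pos: [0.4507, 0.27, 0.0909]
ee_rot: [1.684, 2.652, 0.0]
wrist_force: [-0.9, -0.1, 1.6]
opening: 0.134
grasp_force: 30.0
```

Emit:
{"fn": "carry_out", "kwargs": {
  "deltas": [
    [0,0,-0.01,0,0,0,5],
    [0,0,-0.025,0,0,0,5],
    [0,0,-0.045,0,0,0,5],
    [0,0,-0.07,0,0,0,5],
    [0,0,-0.1,0,0,0,5],
    [0,0,-0.13,0,0,0,5],
    [0,0,-0.15,0,0,0,5],
    [0,0,-0.15,0,0,0,5],
    [0,0,-0.15,0,0,0,5]
  ]
}}

```text
clock: 7.38
tool_pos: [0.4507, 0.2701, 0.2411]
ee_rot: [1.683, 2.652, 0.001]
wrist_force: [-0.8, -0.1, -2.2]
opening: 0.132
grasp_force: 30.0
```

Run:
```python
from h import *
np.set_printoptions(precision=4,suppress=True)
c=ctrl.sense();print(c["clock"],c["tool_pos"],c["opening"],c["grasp_force"],c["wrist_force"],c["joints"])
print(delta([.564,-.006,.24],down(17.4)))
```

```text
7.3833 [0.4507 0.2701 0.2411] 0.13241462194392506 29.988784873858094 [-0.7737 -0.0704 -2.2405] [ 0.3167  0.3114  1.4935 -0.      1.3355 -0.123 ]
(array([-0.2981, -0.015 ,  0.0011,  0.0008,  0.    ,  0.0866]), 'rows', np.float64(7.156637958000789), np.float64(1.0883498878561844))
```

Emit:
{"fn": "carry_out", "kwargs": {
  "deltas": [
    [-0.02,-0.001,0,0,0,0.02,5],
    [-0.055,-0.003,0,0,0,0.04,5],
    [-0.095,-0.005,0,0,0,0.06,5],
    [-0.135,-0.007,0,0,0,0.08,5],
    [-0.175,-0.009,0,0,0,0.087,5],
    [-0.215,-0.01,0,0,0,0.087,5],
    [-0.255,-0.012,0,0,0,0.087,5],
    [-0.295,-0.015,0,0,0,0.087,5],
    [-0.33,-0.018,0,0,0,0.087,5],
    [-0.36,-0.022,0,0,0,0.087,5],
    [-0.38,-0.026,0,0,0,0.087,5],
    [-0.392,-0.028,0,0,0,0.087,5],
    [-0.392,-0.028,0,0,0,0.087,5],
    [-0.392,-0.028,0,0,0,0.087,5],
    [-0.392,-0.028,0,0,0,0.087,5]
  ]
}}

```text
clock: 8.63
tool_pos: [0.5919, -0.0952, 0.2403]
ee_rot: [-1.859, -2.531, -0.0]
wrist_force: [0.4, 0.1, -0.9]
opening: 0.13
grasp_force: 30.0
```

Run:
```python
from h import *
np.set_printoptions(precision=4,suppress=True)
c=ctrl.sense();R0=R.from_rotvec(c["ee_rot"]);print(c["clock"],c["tool_pos"],c["opening"],c["grasp_force"])
W=ctrl.capture("wrist");save(W,"w2")
print(best(ctrl.recognise,W,"large_case","rect"));b=best(ctrl.place_of,W,"large_case_hole0","centre");print(b)
if b is not None: q=onz(W,b,.082);print(q,R0.inv().apply(q-c["tool_pos"]))
```

```text
8.6333 [ 0.5919 -0.0952  0.2403] 0.1300868064281147 29.988936614245176
[408.6, 3.4, 223.3, 247.3]
[322.4, 107.4]
[ 0.5625 -0.0082  0.082 ] [ 0.0917 -0.0018  0.1584]
```

View pics/w2.png

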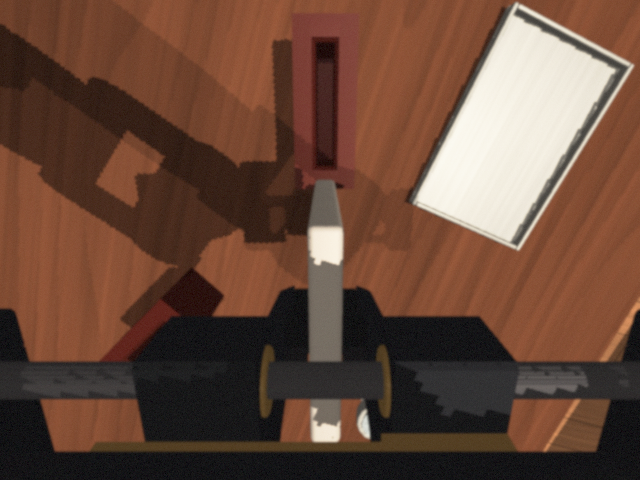

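The wrist view shows the held slab at columns 309–343. Beyond it is the whole large case, its top spanning columns 292–356 and rows 14–187, with the slot at columns 312–339 and rows 37–168. The two are nearly aligned.

Run:
```python
from h import *
np.set_printoptions(precision=4,suppress=True)
W=ctrl.capture("wrist");c=ctrl.sense();R0=R.from_rotvec(c["ee_rot"]);g=cv2.GaussianBlur(W["image"],(3,3),0).astype(float)
def edges(line):  # strongest gradients, subpixel
    d=np.abs(np.diff(line,axis=0)).sum(1);o=[]
    for i in range(1,len(d)-1):
        if d[i]>=d[i-1] and d[i]>d[i+1] and d[i]>22:
            o.append((round(i+.5+.5*(d[i-1]-d[i+1])/(d[i-1]-2*d[i]+d[i+1]),1),int(d[i])))
    return o
for v in(30,50,70,100,130,160,178): print("row",v,[(280+a,b) for a,b in edges(np.median(g[v-3:v+4,280:370],0))])
for u in(300,326,348): print("col",u,edges(np.median(g[0:200,u-3:u+4],1)))
for v in(232,245,270,300,330): print("slab row",v,[(295+a,b) for a,b in edges(np.median(g[v-2:v+3,295:360],0))])
print("slab end",[(170+a,b) for a,b in edges(np.median(g[170:250,320:333],1))])
np.save("T.npy",W["cam_to_world"]);np.save("K.npy",W["K"])
```

```text
row 30 []
row 50 [(np.float64(291.4), 25), (np.float64(310.8), 29), (np.float64(314.7), 23), (np.float64(338.2), 43)]
row 70 [(np.float64(291.8), 25), (np.float64(311.3), 32), (np.float64(337.7), 41)]
row 100 [(np.float64(311.1), 29), (np.float64(337.4), 44)]
row 130 [(np.float64(292.9), 30), (np.float64(311.5), 29), (np.float64(314.1), 23), (np.float64(336.7), 42)]
row 160 [(np.float64(336.5), 45)]
row 178 [(np.float64(302.2), 30)]
col 300 []
col 326 [(np.float64(36.2), 40), (np.float64(41.4), 25), (np.float64(169.1), 25), (np.float64(179.3), 27)]
col 348 []
slab row 232 [(np.float64(307.5), 115), (np.float64(342.6), 123)]
slab row 245 [(np.float64(308.2), 90), (np.float64(342.6), 126)]
slab row 270 [(np.float64(308.1), 26), (np.float64(342.4), 24)]
slab row 300 [(np.float64(307.8), 66), (np.float64(342.2), 71)]
slab row 330 [(np.float64(308.2), 70), (np.float64(341.6), 66)]
slab end [(np.float64(179.3), 27), (np.float64(226.1), 84)]
```

Run:
```python
from h import *
np.set_printoptions(precision=4,suppress=True)
W={"K":np.load("K.npy"),"cam_to_world":np.load("T.npy")};c=ctrl.sense();R0=R.from_rotvec(c["ee_rot"])
f=lambda px,z:R0.inv().apply(onz(W,px,z)-c["tool_pos"])
a=[f(p,.082) for p in((310.9,50),(338.2,50),(311.5,130),(336.7,130),(324.4,36.2),(324.2,169.1))];print("slot",np.array(a))
print("case left",f((291.4,50),.082),f((292.9,130),.082), "case ends",f((324,14),.082),f((324,187),.082))
zt=c["tool_pos"][2]+.0323
print("slab top",f((307.5,226.1),zt),f((342.6,226.1),zt),f((308.1,300),zt),f((342.2,300),zt))
print("nominal slab bottom end",f((317,181),zt-.115),f((336,181),zt-.115))
```

```text
slot [[ 0.1329 -0.0105  0.1589]
 [ 0.1329  0.0102  0.1589]
 [ 0.0748 -0.0107  0.1589]
 [ 0.0748  0.0097  0.1589]
 [ 0.1422 -0.0003  0.1589]
 [ 0.0437 -0.0004  0.1589]]
case left [ 0.1329 -0.0253  0.1589] [ 0.0748 -0.0257  0.1589] case ends [ 0.1568 -0.0006  0.1589] [ 0.0288 -0.0006  0.1589]
slab top [ 0.0457 -0.0054 -0.0323] [ 0.0457  0.006  -0.0323] [ 0.0192 -0.0056 -0.0323] [ 0.0192  0.0062 -0.0323]
nominal slab bottom end [ 0.0444 -0.0048  0.0827] [0.0444 0.0072 0.0827]
```

Emit:
{"fn": "carry_out", "kwargs": {
  "deltas": [
    [0.015,0,0,0,0,0.004,5],
    [0.04,-0.0005,0,0,0,0.004,5],
    [0.065,-0.0009,0,0,0,0.004,5],
    [0.085,-0.0009,0,0,0,0.004,5],
    [0.0923,-0.0009,0.01,0,0,0.004,5],
    [0.0923,-0.0009,0.025,0,0,0.004,5],
    [0.0923,-0.0009,0.045,0,0,0.004,5],
    [0.0923,-0.0009,0.06,0,0,0.004,5],
    [0.0923,-0.0009,0.066,0,0,0.004,5],
    [0.0923,-0.0009,0.066,0,0,0.004,5],
    [0.0923,-0.0009,0.066,0,0,0.004,5],
    [0.0923,-0.0009,0.066,0,0,0.004,5]
  ]
}}

```text
clock: 9.83
tool_pos: [0.5643, -0.0088, 0.1759]
ee_rot: [1.868, 2.524, 0.001]
wrist_force: [-1.2, 0.5, -2.1]
opening: 0.135
grasp_force: 30.0
```

Run:
```python
from h import *
c=ctrl.sense();print(c["clock"],c["tool_pos"],R.from_rotvec(c["ee_rot"]).as_matrix().round(4),c["wrist_force"])
W=ctrl.capture("wrist");T=ctrl.capture("scene")
a=W["image"][80:380,240:410];b=T["image"][140:290,230:370]
a=cv2.resize(a,None,fx=2,fy=2,interpolation=2);b=cv2.resize(b,(432,463),interpolation=2)
o=np.zeros((600,780,3),np.uint8);o[:,:340]=a;o[:463,345:777]=b
save({"image":o},"c2")
```

```text
9.8333 [ 0.56427667 -0.00877532  0.17589311] [[-2.924e-01  9.563e-01  1.900e-03]
 [ 9.563e-01  2.924e-01 -4.000e-04]
 [-9.000e-04  1.700e-03 -1.000e+00]] [-1.17917104  0.51660454 -2.1317411 ]
```

View pics/c2.png

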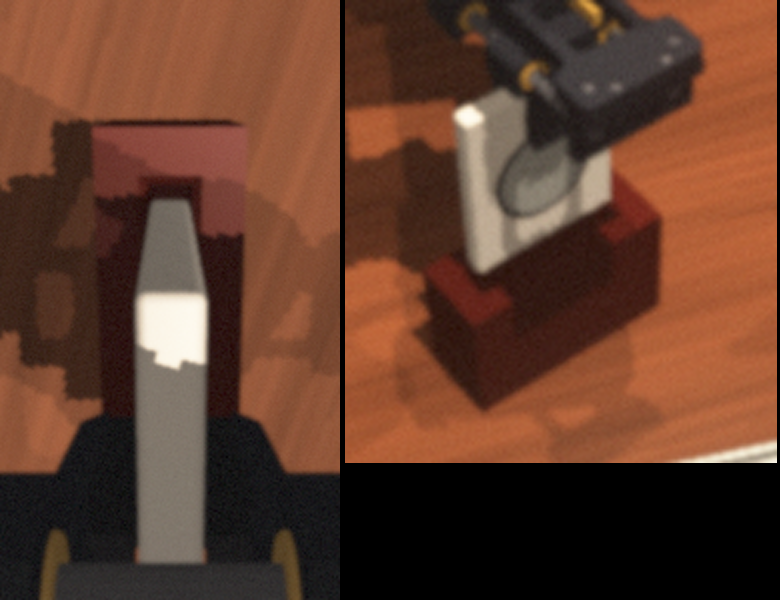

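The slab's lower end (crop columns 152–188) sits centred in the slot mouth (141–200), and the scene crop shows it over the slot. I'll lower it gently.

Emit:
{"fn": "carry_out", "kwargs": {
  "deltas": [
    [0,0,0.006,0,0,0,5],
    [0,0,0.012,0,0,0,5],
    [0,0,0.018,0,0,0,5],
    [0,0,0.024,0,0,0,5],
    [0,0,0.03,0,0,0,5],
    [0,0,0.036,0,0,0,5],
    [0,0,0.036,0,0,0,5],
    [0,0,0.036,0,0,0,5],
    [0,0,0.036,0,0,0,5]
  ]
}}

```text
clock: 10.68
tool_pos: [0.5639, -0.0088, 0.1389]
ee_rot: [1.869, 2.525, 0.0]
wrist_force: [0.6, 1.0, -1.6]
opening: 0.133
grasp_force: 30.0
```

Emit:
{"fn": "carry_out", "kwargs": {
  "deltas": [
    [0,0,0.006,0,0,0,5],
    [0,0,0.012,0,0,0,5],
    [0,0,0.018,0,0,0,5],
    [0,0,0.024,0,0,0,5],
    [0,0,0.03,0,0,0,5],
    [0,0,0.035,0,0,0,5],
    [0,0,0.039,0,0,0,5],
    [0,0,0.041,0,0,0,5],
    [0,0,0.041,0,0,0,5],
    [0,0,0.041,0,0,0,5]
  ]
}}

```text
clock: 11.52
tool_pos: [0.5639, -0.0088, 0.0978]
ee_rot: [1.869, 2.525, 0.0]
wrist_force: [0.1, -0.2, -1.7]
opening: 0.133
grasp_force: 30.0
```

Still hanging freely, with about 3 mm to go. I'll creep down until it touches.

Emit:
{"fn": "carry_out", "kwargs": {
  "deltas": [
    [0,0,0.001,0,0,0,5],
    [0,0,0.0015,0,0,0,5],
    [0,0,0.002,0,0,0,5],
    [0,0,0.0025,0,0,0,5],
    [0,0,0.0025,0,0,0,5],
    [0,0,0.0025,0,0,0,5]
  ]
}}

```text
clock: 12.02
tool_pos: [0.5638, -0.0088, 0.0952]
ee_rot: [1.869, 2.525, -0.0]
wrist_force: [-0.4, -0.2, -2.2]
opening: 0.133
grasp_force: 30.0
```

Emit:
{"fn": "carry_out", "kwargs": {
  "deltas": [
    [0,0,0.0005,0,0,0,5],
    [0,0,0.001,0,0,0,5],
    [0,0,0.0015,0,0,0,5],
    [0,0,0.0015,0,0,0,5],
    [0,0,0.0015,0,0,0,5]
  ]
}}

```text
clock: 12.43
tool_pos: [0.5642, -0.0087, 0.0948]
ee_rot: [1.868, 2.524, 0.001]
wrist_force: [-1.8, 1.8, 8.3]
opening: 0.136
grasp_force: 30.0
```

The slab touched bottom at TCP 0.0948 m; I had predicted 0.0949. Now I'll let go and retreat.

Emit:
{"fn": "carry_out", "kwargs": {
  "deltas": [
    [0,0,-0.0005,0,0,0,5],
    [0,0,-0.0005,0,0,0,16],
    [0,0,-0.0005,0,0,0,25],
    [0,0,-0.0005,0,0,0,40],
    [0,0,-0.0005,0,0,0,50],
    [0,0,-0.0005,0,0,0,50],
    [0,0,-0.0005,0,0,0,50],
    [0,0,-0.0005,0,0,0,50],
    [0,0,-0.02,0,0,0,50],
    [0,0,-0.045,0,0,0,50],
    [0,0,-0.08,0,0,0,50],
    [0,0,-0.11,0,0,0,50],
    [0,0,-0.13,0,0,0,50],
    [0,0,-0.13,0,0,0,50],
    [0,0,-0.13,0,0,0,50]
  ]
}}

```text
clock: 13.68
tool_pos: [0.5639, -0.0088, 0.224]
ee_rot: [1.868, 2.524, 0.001]
wrist_force: [0.2, -0.8, -0.9]
opening: 0.568
grasp_force: 0.0
```

Run:
```python
from h import *
c=ctrl.sense();print(c["clock"],c["tool_pos"],c["opening"],c["grasp_force"],c["wrist_force"])
W=ctrl.capture("wrist");T=ctrl.capture("scene")
a=W["image"][80:380,240:410];b=T["image"][140:290,230:370]
o=np.zeros((600,780,3),np.uint8);o[:,:340]=cv2.resize(a,None,fx=2,fy=2,interpolation=2);o[:463,345:777]=cv2.resize(b,(432,463),interpolation=2)
save({"image":o},"c3")
```

```text
13.6833 [ 0.56393402 -0.00881703  0.22400939] 0.5679392902116063 0.0 [ 0.19777711 -0.81697071 -0.85941722]
```

View pics/c3.png

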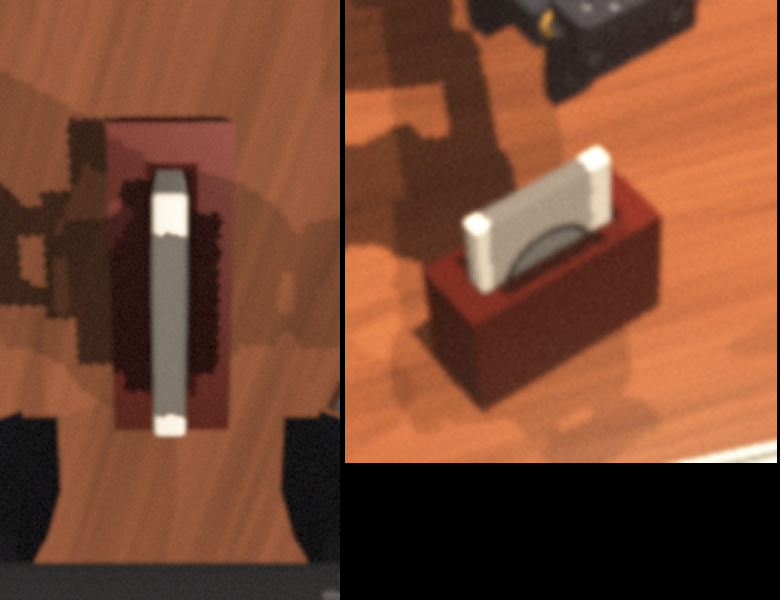

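The slab stands upright and centred in the large case, with about 45 mm showing, and the gripper is clear of it.

```bash
python3 -c "
from station import ctrl
print(ctrl.close_job())"
```

```text
the job is handed in; nothing more can be done
None
```

The slab is resting on the bottom of the large case's slot, upright and released, with the loupe, capsules and tray untouched; I handed the job in at about 14 s, and no verdict was shown.

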